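# Take the depth of the pencil-marked dowel hole with a dial depth gauge

### The arm

A 6-joint arm with a two-finger parallel gripper is mounted at the origin on the work surface; the furniture and walls round the work are solid. World frame = base frame: x ahead of the robot, y to its left, z up, the work surface at z = 0. Lengths are in m, angles in degrees, forces in N, time in s.
With the tool pointing down it reaches from about 0.4 to 0.825 m from the base axis. Payload 7 kg.
Tool frame: the origin (TCP) lies at the very end of the fingers, on their centre line; the grasp point (between the pads) lies 19 mm behind it (ctrl.hold_point_z is the distance from the TCP to the grasp point, in m); z points along the fingers, y is the line along which they close (so a half turn about z gives the same grasp; the last joint's range is limited). The gripper opens to 88 mm and grips with 3 to 60 N. Pads are 19 mm wide; open, the fingers measure 130 mm over their backs; the gripper's body (78 mm by 193 mm) begins 47 mm behind the grasp point.
Start: joints at [80.735, 20.546, 0.682, 0, -70.136, -16.507], TCP at [0.293, 0.608, 0.227] pointing down, gripper open.
Joint ranges: [-176.03, 176.03], [-82.01, 121.73], [-58.28, 71.71], [-173.87, 95.51], [-174.79, -0.11], [-173.66, 173.66]. Speed limits (degrees/s): [136.94, 136.94, 172.46, 180, 180, 180].

### API

Orientations are given as [roll, pitch, yaw] about the fixed x, y, z axes, in that order (R = Rz(yaw) Ry(pitch) Rx(roll)).
In Python, from plant import sensors, viewer, workorder, ctrl gives the robot as it stands.
- The arm moves only by the shell command python3 -m pendant 'ROWS'. ROWS is JSON, a list of rows, each a list of 3 entries, a list of its own where there are three numbers: the opening, from -1 (shut) to 1 (fully open), so that 0 is half open, then the shift along the tool's x, y, z in m, then the turn, a rotation vector about the tool's x, y, z in degrees. A call has 1 to 10 rows; each row is the pose to reach, as a shift and turn from the pose commanded when the call began, along the tool's axes at that moment; what a row does not reach only later rows make up. A row lasts 1/12 s, in which the tool goes at most 41.7 mm and 7.16 degrees, less where a joint would pass 70% of its speed; a pose out of reach is approached as far as the arm can. A call with a gripper value outside its range is refused whole. The fingers move at their own pace and stop on an object; the grip force is fixed at half the most. Time passes only in rows, so rows that repeat a pose let the fingers close. It gives the time, the measured TCP pose, the force, the opening and the grip force at its end, in the units of the state.
- sensors.get_obs(): the state, without advancing time (a new reading comes with each control period).
- viewer.snapshot(name): name is "scene" or "side" or "wrist"; returns the picture (420x560x3 uint8, red, green, blue); there is no depth.
- viewer.camera_params(name): a dict with "fx", "fy", "cx", "cy" (pixels), "dist" ([k1, k2, p1, p2, k3] as OpenCV has them; the pictures are not rectified), "extrinsics" (4x4, takes a point from world to camera coordinates). Camera axes: x right, y up, looking along -z (the intrinsics and any distortion apply to the point x, -y, -z); pixel columns grow to the right and rows downward; lengths in m; the calibration is good to about 2 mm. A picture is of the moment at which its call begins: read the wrist's pose just before it. camera_params takes no time and is no camera call; for the wrist camera it gives the pose at the moment of the call.
- workorder.close_job(): hands the job in; it is judged then, once.
The state is a dict: "clock": time; "joint_pos": joint angles; "qvel": joint speeds; "tau": joint torques, N m; "tool_pos": TCP position; "orientation": TCP orientation; "force": force on the tool from outside, world axes, zero at the start; "moment": the same for the moment, N m; "opening": finger opening in m; "gripper_force": force on a finger pad.
Only numpy, scipy, OpenCV 4.12 (cv2) and the standard library are available. Lean on these libraries where they do the work, as an engineer would, in place of code of your own. Each camera call takes 0.05 s, during which the arm holds its last target. There are 200 camera calls.

### The job

Before this chair rail is glued up, check its marked dowel hole: take the dial depth gauge out of its wooden stand, put its probe into the hole that carries the pencil cross (the one nearest the tenon) and bring the gauge's foot down flat on the rail, the foot bar lying lengthwise along the rail. Finish holding it there so that the dial can be read: gauge square to the face, still in the gripper and pushed down lightly, about 10 N, not hard. Do not shift the rail and leave the other things on the bench alone.

Things in the scene. Friction and masses are not known exactly. Their poses are not given: they have to be found in the camera images.
- gauge: Dial depth gauge, 0.16 kg, upright in its stand at the start. Origin: centre of the foot's flat underside; x along the foot, z up, white dial face to -y. Foot: steel bar 60 (x) x 16 (y) x 10 (z) mm; above it a stem and a round case, disc axis along y, 40 mm across, 22 mm thick, z 20 to 60 mm. A cap on top (9 mm across, z 66 to 73 mm) rises as the probe is pushed in. Works either way round.
- gauge_grip (a point): Middle of the dial case, 40 mm above the gauge's origin, between its two flat ribbed finger grips, which face along the gauge's +x and -x: 46 mm apart over the outside, 16 mm wide (y), 14 mm up and down from this point. Take the gauge here from above.
- gauge_tip (a point): The rounded tip of the gauge's probe: a steel pin 5 mm in diameter on the gauge's z axis, 28 mm below the foot's underside when free. It moves up with the probe.
- plunger (a joint): How far the gauge's sprung probe is pushed in, m: 0 = fully out, 0.028 = tip level with the foot. A light spring: 0.8 N at 0, 40 N/m. It also drives the needle. With the foot flat over the 20 mm deep marked hole it reads 0.008.
- rail: Light hardwood chair rail, loose on the bench, 0.32 kg. Origin: centre of its underside, halfway along its 200 mm; x runs along it to the tenon, z up. Bar from x -100 to +75 mm, 45 mm wide (y), 45 mm high; thinner tenon (25 mm long, 32 wide, 16 thick) at the +x end. Its flat top (z 45 mm) has three blind holes on the centre line at x +40, -15 and -70 mm, 13 mm in diameter, 20 mm deep.
- rail_mark (a point): Centre of the mouth of the marked hole, in the rail's top face: the hole at x = +40 mm, nearest the tenon, with four dark pencil strokes round it making a cross 40 mm long.
- stand: Wooden block fixed to the bench, 96 (x) x 58 (y) x 45 (z) mm, origin at the centre of its underside. A 15 mm hole in the middle of its top takes the gauge's probe; the gauge's foot rests on the top (z 45 mm) along x, between two fences 5 mm high, 1.8 mm play each side. The gauge lifts straight out and is clear after 30 mm.
- tack_tin: Round open tin of tacks, 71 mm across, 29 mm high, origin at the centre of its underside. A bystander.
- tape_measure: Tape measure lying on the bench, 74x92x32 mm, origin at the centre of its underside. A bystander.
- staples_c: Carton of staples, 55x110x34 mm, origin at the centre of its underside. A bystander.
- oak_block: Oak block, 45x110x40 mm, origin at the centre of its underside. A bystander.
Things that resemble listed ones, but are neither listed nor needed, are in the scene too. What is shaped like the gauge but pink is not meant.

How it is judged (in metres and radians):
On the way, in this order (a step that is already met when the one before it is completed fails the run):
1. the gauge is lifted clear of its stand in the gripper (z of gauge_tip in the frame of stand above 0.05 m and contact force between the fingers and gauge above 1 N), for 0.1 s.
2. the probe has entered the marked hole (horizontal distance between gauge_tip and rail_mark below 0.007 m and z of gauge_tip in the frame of rail below 0.04 m), for 0.1 s.
At the end, for the whole second after the job is handed in: Gauge held in the gripper, probe tip within 6 mm of the marked hole's axis and pushed in 6.5 to 9.5 mm, foot flat on the rail (1.5 mm, 2.5 degrees), upright to 3.4 degrees, foot along the rail to 12 degrees, at rest, pressing on the rail with 4 to 22 N; rail within 20 mm of its start (horizontal distance between gauge_tip and rail_mark below 0.006 m and value of joint plunger between 0.0065 and 0.0095 m and z of gauge in the frame of rail between 0.0435 and 0.0465 m and angle between the z axis of gauge and the z axis of rail, either way round below 0.045 rad and angle between gauge's own z axis and vertical below 0.06 rad and angle between the x axis of gauge and the x axis of rail, either way round below 0.21 rad and contact force between gauge and rail between 4 and 22 N and contact force between the fingers and gauge above 2 N and linear speed of gauge below 0.01 m/s and distance of rail from where it was at the start of the episode below 0.02 m); the arm keeps its last pose, push and grip.
It fails at once if the gauge is rammed against the rail (over 50 N) (contact force between gauge and rail above 50 N).
It fails at once if the rail is shoved more than 30 mm (distance of rail from where it was at the start of the episode above 0.03 m).
It fails at once if a bystander is moved more than 20 mm (distance of any of tack_tin, tape_measure, staples_c, oak_block from where it was at the start of the episode above 0.02 m).
It also fails if it takes over 64 s, if anything falls off the work surface, if the arm or the gripper's body presses on something with over 40 N, if the wrist force passes 120 N, or if a joint passes its speed limit or range.

## Working session

There is one attempt and no reset: what is moved stays moved. The work goes in short steps, Python scripts to look and compute and a shell command to move; the robot and the scene stay as the last step left them, time stands still between calls to the robot, and variables do not carry over. Pictures are saved under pics/ and viewed, at most 10 in all, crops included, and the job is handed in when it is done.

```bash
mkdir -p pics; ls; cat > h.py <<'E'
import numpy as np, cv2, json
from plant import sensors, viewer, workorder, ctrl
def snap(n,f=None):
    p=viewer.camera_params(n); im=viewer.snapshot(n)
    if f: cv2.imwrite('pics/'+f,cv2.cvtColor(im,cv2.COLOR_RGB2BGR))
    np.savez('pics/last_%s.npz'%n,im=im,**{k:np.array(p[k]) for k in p if k in('fx','fy','cx','cy','dist','extrinsics')})
    return im,p
def last(n):
    d=np.load('pics/last_%s.npz'%n); return d['im'],d
def K(p): return np.array([[p['fx'],0,p['cx']],[0,p['fy'],p['cy']],[0,0,1]],float)
F=np.diag([1,-1,-1.])
def ray(p,uv):
    uv=np.array(uv,float).reshape(-1,1,2)
    q=cv2.undistortPoints(uv,K(p),np.array(p['dist'],float)).reshape(-1,2)
    E=np.array(p['extrinsics']);R=E[:3,:3];t=E[:3,3]
    d=(np.c_[q,np.ones(len(q))]@F)@R
    return -R.T@t, d/np.linalg.norm(d,axis=1)[:,None]
def onplane(p,uv,z):
    c,d=ray(p,uv); return c+d*((z-c[2])/d[:,2])[:,None]
def proj(p,X):
    E=np.array(p['extrinsics']);Xc=(np.atleast_2d(X)@E[:3,:3].T+E[:3,3])@F
    return cv2.projectPoints(Xc,np.zeros(3),np.zeros(3),K(p),np.array(p['dist'],float))[0].reshape(-1,2)
def tri(p1,uv1,p2,uv2):
    c1,d1=ray(p1,uv1);c2,d2=ray(p2,uv2);d1=d1[0];d2=d2[0]
    s=np.linalg.lstsq(np.c_[d1,-d2],c2-c1,rcond=None)[0]
    a=c1+s[0]*d1;b=c2+s[1]*d2; return (a+b)/2,np.linalg.norm(a-b)
E
python3 - <<'E'
from h import *
ims=[]
for n in('scene','side','wrist'):
    im,p=snap(n,n+'0.png'); c,d=ray(p,[[280,210]]); print(n,p['fx'],np.round(c,3),np.round(d,2))
print(sensors.get_obs(),ctrl.hold_point_z)
a=[cv2.cvtColor(last(n)[0],cv2.COLOR_RGB2BGR) for n in('scene','side')]
cv2.imwrite('pics/wr.png',a[0])
E
```

```text
pics
scene 528.7022351374245 [-0.203 -1.071  0.915] [[ 0.42  0.72 -0.56]]
side 523.5904703530505 [0.229 1.211 0.748] [[ 0.15 -0.87 -0.48]]
wrist 343.4789485006216 [0.365 0.572 0.383] [[-0.26  0.12 -0.96]]
{'clock': 0.15, 'joint_pos': array([ 8.07367127e+01,  2.05813815e+01,  6.46628221e-01, -1.33134037e-02,
       -7.01353539e+01, -1.65061782e+01]), 'qvel': array([-0.04913809, -0.04693402,  0.09961796,  0.04716926, -0.00265969,
        0.04591592]), 'tau': array([-1.96184315e-03, -5.83272600e+01,  2.93290740e+01,  7.00123742e+00,
        8.80781212e-03, -1.08884783e-04]), 'tool_pos': array([0.2933382 , 0.60753267, 0.22585522]), 'orientation': array([ 1.79929226e+02, -7.91901100e-03, -2.57739922e+01]), 'force': array([ 0.45587071,  0.97510242, -0.33060699]), 'moment': array([ 0.01628029,  0.02846283, -0.01561447]), 'gripper_force': 0.0, 'opening': 0.08762774898072603} 0.0188
```

View pics/scene0.png

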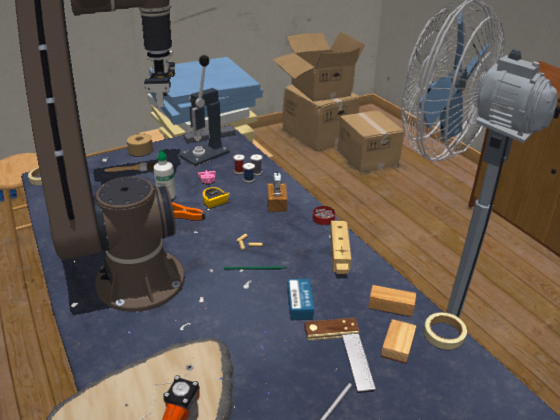

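View pics/side0.png

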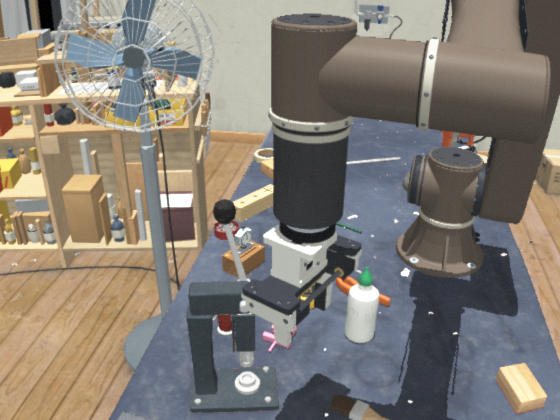

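The scene view shows two gauge-shaped things: a steel one in a wooden block at (277,190) and a pink one at (207,177). The steel one fits, because pink is ruled out. The rail is at (341,247). The enlarged crop below is to confirm these and find the tenon end and the cross.

```bash
python3 - <<'E'
from h import *
im,p=last('scene'); im=im[:,:,::-1]
a=cv2.resize(im[165:220,245:305],None,fx=6.5,fy=6.5,interpolation=cv2.INTER_CUBIC)
b=cv2.resize(im[210:280,310:370],None,fx=6.5,fy=6.5,interpolation=cv2.INTER_CUBIC)
o=np.zeros((max(a.shape[0],b.shape[0]),a.shape[1]+b.shape[1],3),np.uint8);o[:a.shape[0],:a.shape[1]]=a;o[:b.shape[0],a.shape[1]:]=b
cv2.imwrite('pics/crop1.png',o);print(o.shape)
print('stand top',onplane(p,[[277,193]],.045),'rail',onplane(p,[[340,224],[341,262]],.045))
E
```

```text
(455, 780, 3)
stand top [[0.49261618 0.14221176 0.045     ]] rail [[ 0.5700807  -0.08892711  0.045     ]
 [ 0.47371769 -0.2316686   0.045     ]]
```

View pics/crop1.png

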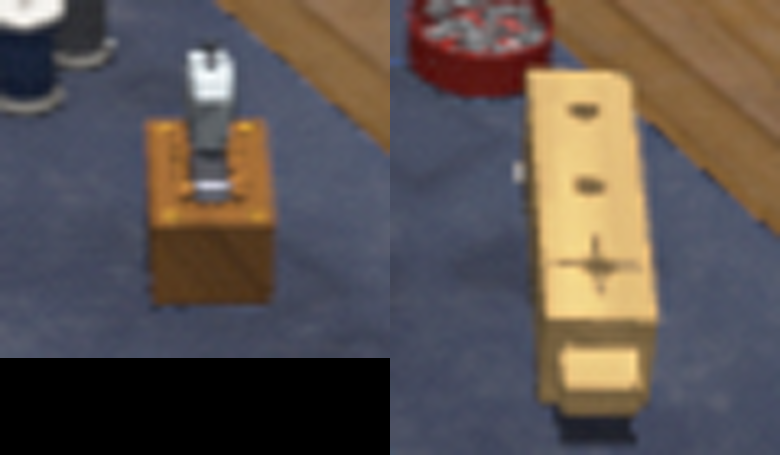

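The crop confirms both: the steel gauge stands in its block with its foot along the block's long axis, and the rail's crossed hole is at about scene (342,251), with the tenon towards the camera. Next I check the press near the path and compute the wrist look pose.

```bash
python3 - <<'E'
from h import *
im,p=last('scene'); im2,q=last('side')
print('knob',tri(p,[[204,60]],q,[[224,211]]))
print('press base',onplane(p,[[185,158],[205,163],[228,150],[205,140]],0).round(3), onplane(q,[[193,405],[278,405],[275,372],[200,372]],0.01).round(3))
print('presstop side', tri(p,[[205,95]],q,[[220,295]]))
h=onplane(p,[[340,227],[340.8,238.5],[342,250.8]],.045);print(h.round(4), np.degrees(np.arctan2(*(h[2]-h[0])[1::-1])),np.linalg.norm(h[2]-h[0]))
print('stand', onplane(p,[[268,183.7],[286,183.5],[268.5,199.3],[287,199.5]],.045).round(3), 'pink',onplane(p,[[207,180]],0.03))
o=sensors.get_obs(); print(o['tool_pos'],o['orientation'])
from scipy.spatial.transform import Rotation as R
Rt=R.from_euler('xyz',o['orientation'],degrees=True).as_matrix();print(Rt.round(2))
w,pw=last('wrist');E=pw['extrinsics']; print('cam axes in tool',(E[:3,:3]@Rt).round(3),'cam pos tool',Rt.T@(-E[:3,:3].T@E[:3,3]-o['tool_pos']))
E
```

```text
knob (array([0.42908878, 0.53719347, 0.36871373]), np.float64(0.0014763109759186425))
press base [[ 0.35   0.576  0.   ]
 [ 0.4    0.505  0.   ]
 [ 0.516  0.559 -0.   ]
 [ 0.472  0.679 -0.   ]] [[0.482 0.618 0.01 ]
 [0.333 0.587 0.01 ]
 [0.353 0.508 0.01 ]
 [0.494 0.536 0.01 ]]
presstop side (array([0.43592781, 0.5665027 , 0.2309436 ]), np.float64(0.005555564425669153))
[[ 0.5616 -0.1011  0.045 ]
 [ 0.5321 -0.1472  0.045 ]
 [ 0.5033 -0.1941  0.045 ]] -122.10001860295979 0.1096900757290703
stand [[0.495 0.205 0.045]
 [0.546 0.179 0.045]
 [0.452 0.123 0.045]
 [0.501 0.095 0.045]] pink [[0.34059236 0.34230258 0.03      ]]
[0.2933382  0.60753267 0.22585522] [ 1.79929226e+02 -7.91901100e-03 -2.57739922e+01]
[[ 0.9  -0.43 -0.  ]
 [-0.43 -0.9  -0.  ]
 [ 0.    0.   -1.  ]]
cam axes in tool [[ 0.     1.     0.   ]
 [ 0.957 -0.     0.291]
 [ 0.291 -0.    -0.957]] cam pos tool [ 0.07947782  0.00073154 -0.1571041 ]
```

```bash
python3 - <<'E'
from h import *
im,p=last('scene'); im2,q=last('side')
print('bottle top',tri(p,[[162,153]],q,[[366,268]]))
E
```

```text
bottle top (array([0.20055026, 0.34812114, 0.16269109]), np.float64(0.0005506521257109581))
```

```bash
python3 -m pendant '[[1,[0.109,0.225,0],[0,0,0]],[1,[0.109,0.225,0],[0,0,0]],[1,[0.109,0.225,0],[0,0,0]],[1,[0.109,0.225,0],[0,0,0]],[1,[0.109,0.225,0],[0,0,0]],[1,[0.109,0.225,0],[0,0,0]],[1,[0.109,0.225,0],[0,0,0]]]' && python3 -m pendant '[[1,[0.275,0.098,0],[0,0,0]],[1,[0.275,0.098,0],[0,0,0]],[1,[0.275,0.098,0],[0,0,0]],[1,[0.275,0.098,0],[0,0,0]],[1,[0.275,0.098,0],[0,0,0]],[1,[0.275,0.098,0],[0,0,0]],[1,[0.275,0.098,0],[0,0,0]],[1,[0.275,0.098,0],[0,0,0]],[1,[0.275,0.098,0],[0,0,0]],[1,[0.275,0.098,0],[0,0,0]]]'
python3 - <<'E'
from h import *
o=sensors.get_obs();print(o['tool_pos'],o['orientation'],o['clock']); snap('wrist','w1.png')
E
```

```text
clock: 0.73
tool_pos: [0.2928, 0.3513, 0.2266]
orientation: [179.9, 0.1, -25.9]
force: [-0.1, -0.5, -1.0]
opening: 0.0874
gripper_force: 0.0
clock: 1.57
tool_pos: [0.4987, 0.1496, 0.2261]
orientation: [180.0, 0.0, -25.9]
force: [0.7, 0.9, -0.9]
opening: 0.0878
gripper_force: 0.0
[0.49868346 0.14961025 0.22613503] [ 1.79964777e+02  3.60066001e-02 -2.58631286e+01] 1.5667
```

View pics/w1.png

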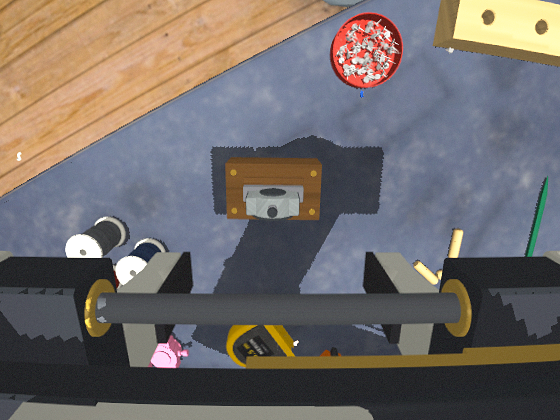

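The wrist view shows the stand with its top corners near (226,158), (321,158), (321,219) and (227,219), the foot lying along the block, and the gauge's dark cap at (272,212).

```bash
python3 - <<'E'
from h import *
im,p=last('wrist');o=sensors.get_obs()
from scipy.spatial.transform import Rotation as R
hsv=cv2.cvtColor(im,cv2.COLOR_RGB2HSV)
r=im[150:230,215:335].astype(int)
m=(hsv[150:230,215:335,0]<16)&(hsv[150:230,215:335,1]>90)
m=cv2.morphologyEx(m.astype(np.uint8),cv2.MORPH_CLOSE,np.ones((25,25)))
c=max(cv2.findContours(m,0,2)[0],key=cv2.contourArea);rr=cv2.minAreaRect(c);print(rr[0]+np.array([215,150]),rr)
pins=np.array([[234,173],[314,173],[313,209],[234,210]],float)
P=onplane(p,pins,.045);print(P.round(4),P.mean(0).round(4)); a=P[1]+P[2]-P[0]-P[3];print('ang',np.degrees(np.arctan2(a[1],a[0])))
B=onplane(p,cv2.boxPoints(rr)+np.array([215,150]),.045);print(B.round(4),B.mean(0))
g=im[205:220,262:284].max(2)<75
n,l,s,ce=cv2.connectedComponentsWithStats(g.astype(np.uint8));print(s,ce+np.array([262,205]))
C=onplane(p,[[272,211.5]],.118);print('cap',C)
print(proj(p,[C[0],[*C[0][:2],.095]]))
E
```

```text
[268.  189.5] ((53.0, 39.5), (79.0, 106.0), 90.0)
[[0.532  0.1809 0.045 ]
 [0.4972 0.1091 0.045 ]
 [0.4635 0.1253 0.045 ]
 [0.4979 0.1989 0.045 ]] [0.4977 0.1535 0.045 ]
ang -115.46946270979524
[[0.5604 0.187  0.045 ]
 [0.5151 0.0935 0.045 ]
 [0.4398 0.1267 0.045 ]
 [0.4883 0.2267 0.045 ]] [0.50091324 0.15846865 0.045     ]
[[  0   0  22  15 258]
 [  6   3   9   9  47]
 [  0  13  12   2  14]
 [ 13  13   9   2  11]] [[272.56976744 211.3372093 ]
 [272.14893617 212.        ]
 [266.78571429 218.85714286]
 [279.63636364 218.81818182]]
cap [[0.4989835  0.15362523 0.118     ]]
[[272.         211.5       ]
 [272.39727262 203.79258726]]
```

```bash
python3 -m pendant '[[1,[-0.002,-0.004,0.03],[0,0,0]],[1,[-0.002,-0.004,0.06],[0,0,0]],[1,[-0.002,-0.004,0.09],[0,0,0]],[1,[-0.002,-0.004,0.11],[0,0,0]],[1,[-0.002,-0.004,0.13],[0,0,0]],[1,[-0.002,-0.004,0.145],[0,0,0]],[1,[-0.002,-0.004,0.155],[0,0,0]],[1,[-0.002,-0.004,0.16],[0,0,0]],[1,[-0.002,-0.004,0.16],[0,0,0]]]'
python3 - <<'E'
from h import *
o=sensors.get_obs();print(o['tool_pos'],o['orientation'],o['clock']); snap('wrist','w2.png');snap('side','s2.png')
E
```

```text
clock: 2.37
tool_pos: [0.4981, 0.1551, 0.066]
orientation: [179.9, 0.0, -25.7]
force: [-0.7, 1.2, -0.6]
opening: 0.0878
gripper_force: 0.0
[0.49807297 0.15511129 0.06601115] [ 1.79940488e+02  3.25238212e-02 -2.56788721e+01] 2.3667
```

View pics/w2.png

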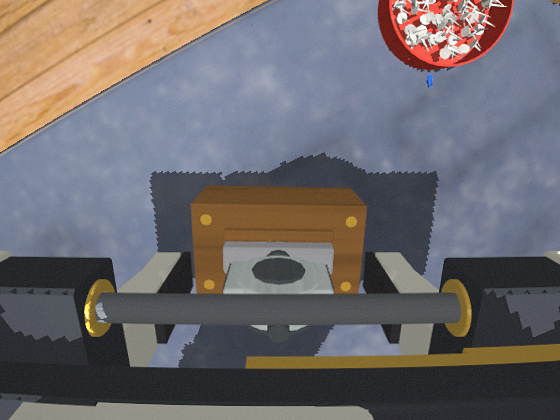

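The fingers straddle the case evenly: case centre at column 278, fingers at 190 and 365. Closing now.

```bash
python3 -m pendant '[[-1,[0.001,0.001,0],[0,0,0]],[-1,[0.001,0.001,0],[0,0,0]],[-1,[0.001,0.001,0],[0,0,0]],[-1,[0.001,0.001,0],[0,0,0]],[-1,[0.001,0.001,0],[0,0,0]],[-1,[0.001,0.001,0],[0,0,0]],[-1,[0.001,0.001,0],[0,0,0]],[-1,[0.001,0.001,0],[0,0,0]]]'
```

```text
clock: 3.13
tool_pos: [0.4993, 0.1532, 0.0666]
orientation: [-180.0, -0.0, -25.8]
force: [-0.1, 0.4, 1.5]
opening: 0.0455
gripper_force: 30.0
```

```bash
python3 -m pendant '[[-1,[0,0,-0.01],[0,0,0]],[-1,[0,0,-0.03],[0,0,0]],[-1,[0,0,-0.05],[0,0,0]],[-1,[0,0,-0.08],[0,0,0]],[-1,[0,0,-0.11],[0,0,0]],[-1,[0,0,-0.14],[0,0,0]],[-1,[0,0,-0.16],[0,0,0]],[-1,[0,0,-0.16],[0,0,0]],[-1,[0,0,-0.16],[0,0,0]]]'
python3 - <<'E'
from h import *
from scipy.spatial.transform import Rotation as R
o=sensors.get_obs();Rt=R.from_euler('xyz',o['orientation'],degrees=True).as_matrix()
print(o['tool_pos'],o['gripper_force'],o['opening'], Rt.T@(np.array([.503,-.194,o['tool_pos'][2]])-o['tool_pos']))
E
```

```text
clock: 3.88
tool_pos: [0.4994, 0.1534, 0.2281]
orientation: [-179.8, -0.1, -25.8]
force: [-0.5, -1.1, -2.9]
opening: 0.0456
gripper_force: 30.0
[0.49943721 0.15342428 0.22810194] 29.98689740896225 0.04564645845294577 [ 0.15429442  0.31130228 -0.00066948]
```

```bash
python3 -m pendant '[[-1,[0.0154,0.0311,0],[0,0,0]],[-1,[0.03,0.062,0],[0,0,0]],[-1,[0.046,0.093,0],[0,0,0]],[-1,[0.062,0.124,0],[0,0,0]],[-1,[0.077,0.156,0],[0,0,0]],[-1,[0.093,0.187,0],[0,0,0]],[-1,[0.108,0.218,0],[0,0,0]],[-1,[0.123,0.249,0],[0,0,0]],[-1,[0.139,0.28,0],[0,0,0]],[-1,[0.154,0.311,0],[0,0,0]]]' && python3 -m pendant '[[-1,[0,0,0],[0,0,6]],[-1,[0,0,0],[0,0,6]],[-1,[0,0,0],[0,0,6]],[-1,[0,0,0],[0,0,6]]]'
python3 - <<'E'
from h import *
o=sensors.get_obs();print(o['tool_pos'],o['orientation'],o['clock']); snap('wrist','w3.png');snap('side','s3.png');snap('scene','c3.png')
E
```

```text
clock: 4.72
tool_pos: [0.5015, -0.1954, 0.2253]
orientation: [180.0, 0.1, -25.8]
force: [1.2, 0.4, -1.4]
opening: 0.046
gripper_force: 30.0
clock: 5.05
tool_pos: [0.5023, -0.1932, 0.2259]
orientation: [180.0, 0.1, -31.6]
force: [0.1, 1.4, -1.7]
opening: 0.0456
gripper_force: 30.0
[ 0.50230417 -0.19320759  0.22585214] [ 1.79975812e+02  7.66526404e-02 -3.16037198e+01] 5.05
```

View pics/w3.png

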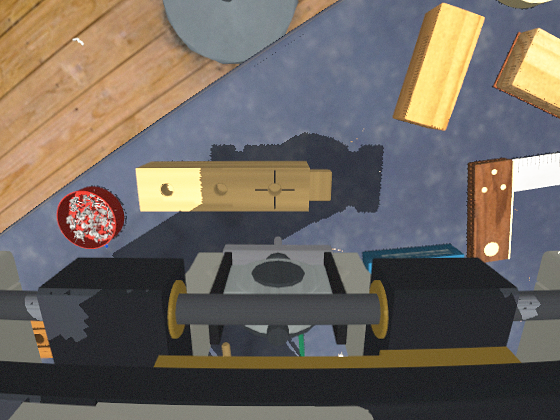

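The wrist view shows the rail with holes at about (167,190), (221,189) and (275,189), the last carrying the cross and nearest the tenon. The probe tip shows at about (277,240), past the foot's edge.

```bash
python3 - <<'E'
from h import *
from scipy.spatial.transform import Rotation as R
im,p=last('wrist');o=sensors.get_obs();Rt=R.from_euler('xyz',o['orientation'],degrees=True).as_matrix();T=o['tool_pos']
print('cap/foot/tip pred',[proj(p,T+Rt@np.array(v)).round(1).tolist() for v in([0,0,-.052],[0,0,.021],[0,0,.049])])
big=cv2.resize(im,None,fx=1,fy=1)
g=cv2.cvtColor(im,cv2.COLOR_RGB2GRAY)
sub=g[168:210,252:300]
bg=np.median(sub[5:38,4:44]);d=(bg-sub).clip(25)-25.
# strokes: profile away from hole
colp=d[[3,4,5,6,7,8,9]+[34,35,36,37]].sum(0)
print('bg',bg); 
rowp=d[12:32,2:12].sum(1)+d[12:32,36:42].sum(1)
print((colp/1).round().astype(int));print(rowp.round().astype(int))
cv2.imwrite('pics/crop3.png',np.hstack([cv2.resize(im[160:215,245:305,::-1],(400,367),interpolation=cv2.INTER_CUBIC),cv2.resize(im[225:280,247:307,::-1],(400,367),interpolation=cv2.INTER_CUBIC)]))
h=onplane(p,[[275.,189.]],.045);hh=onplane(p,[[167,190.],[221,189.5]],.045);print(h,hh)
v=h[0]-hh[0];print(np.degrees(np.arctan2(v[1],v[0])),np.linalg.norm(v))
E
```

```text
cap/foot/tip pred [[[274.5, 336.8]], [[275.6, 254.2]], [[275.8, 236.2]]]
bg 139.0
[  0   0   0   0   0   0   0   0   0   0   0   0   0   0   0   0   0   0
   0   0   0   0 860 285   0   0   0   0   0   0   0   0   0   0   0   0
   0   0   0   0   0   0   0   0   0   0   0   0]
[  0   0   0   0   0   0   0   0   0 530 552   0   0   0   0   0   0   0
   0   0]
[[ 0.50327466 -0.19155619  0.045     ]] [[ 0.56006654 -0.0975085   0.045     ]
 [ 0.53147937 -0.14477356  0.045     ]]
-121.12620913558145 0.10986485595606187
```

View pics/crop3.png

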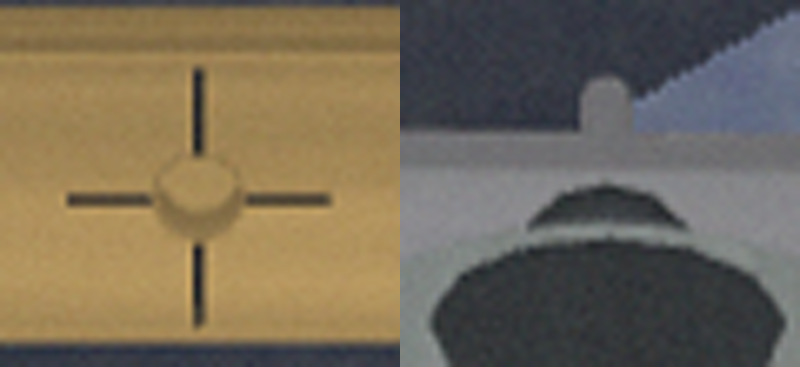

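```bash
python3 - <<'E'
from h import *
from scipy.spatial.transform import Rotation as R
from scipy.optimize import fsolve
im,p=last('wrist');o=sensors.get_obs();Rt=R.from_euler('xyz',o['orientation'],degrees=True).as_matrix();T=o['tool_pos']
h=onplane(p,[[274.3,189.5]],.045)[0]
def out(v): # sphere outline top
    c=T+Rt@np.array([v[0],v[1],.0465]); pr=proj(p,[c+Rt@np.array([2.5e-3*np.cos(a),0,2.5e-3*np.sin(a)]) for a in np.linspace(0,6.28,60)])
    return [pr[:,0].mean()-277.6,pr[:,1].min()-235.8]
v=fsolve(out,[0,0]);print('tip in tool',v)
print('hole',h,'in tool',Rt.T@(h-T)); 
im2,q=last('side');im3,s=last('scene')
X=np.array([T+Rt@np.array([*v,.049]),h,T+Rt@np.array([0,0,-.019])])
print('side',proj(q,X),'scene',proj(s,X))
# angle of rail from edges
e=onplane(p,[[255,189.5],[294,189.5],[167,190],[135,212],[308,211.5]],.045);
for a,b in((0,1),(3,4)): w=e[b]-e[a];print(np.degrees(np.arctan2(w[1],w[0])))
a=cv2.resize(im2[175:255,170:290,::-1],(480,320),interpolation=cv2.INTER_CUBIC)
b=cv2.resize(im3[190:280,300:380,::-1],(320,360),interpolation=cv2.INTER_CUBIC)
O=np.zeros((360,800,3),np.uint8);O[:320,:480]=a;O[:,480:]=b;cv2.imwrite('pics/crop4.png',O)
E
```

```text
tip in tool [-0.00145593  0.00115422]
hole [ 0.50320426 -0.19068195  0.045     ] in tool [-0.0008163  -0.00211827  0.18149922]
side [[268.28929632 149.0479105 ]
 [267.45128197 189.90240911]
 [267.62488069 127.05585698]] scene [[345.45004892 209.65029666]
 [341.261076   250.12465543]
 [348.35970186 186.45563373]]
-121.59011583364594
-121.41206583250963
```

```bash
python3 -m pendant '[[-1,[0.0006,-0.0033,0.03],[0,0,0]],[-1,[0.0006,-0.0033,0.06],[0,0,0]],[-1,[0.0006,-0.0033,0.085],[0,0,0]],[-1,[0.0006,-0.0033,0.105],[0,0,0]],[-1,[0.0006,-0.0033,0.115],[0,0,0]],[-1,[0.0006,-0.0033,0.12],[0,0,0]],[-1,[0.0006,-0.0033,0.12],[0,0,0]],[-1,[0.0006,-0.0033,0.12],[0,0,0]]]'
python3 - <<'E'
from h import *
from scipy.spatial.transform import Rotation as R
o=sensors.get_obs();Rt=R.from_euler('xyz',o['orientation'],degrees=True).as_matrix();T=o['tool_pos']
im,p=snap('wrist','w4.png');im2,q=snap('side');im3,s=snap('scene')
X=np.array([T+Rt@np.array([-.0015,.0012,.049]),[.5032,-.1907,.045]])
print(proj(p,X),proj(q,X),proj(s,X))
u=proj(p,X)[1].astype(int);print(u)
def cr(i,u,w,h): 
    x=max(u[0]-w//2,0);y=max(u[1]-h//2,0);print(x,y);return cv2.resize(i[y:y+h,x:x+w,::-1],(400,280),interpolation=cv2.INTER_CUBIC)
a=cr(im,u,100,70);b=cr(im2,proj(q,X)[1].astype(int),60,42);c=cr(im3,proj(s,X)[1].astype(int),60,42)
O=np.vstack([np.hstack([a,b]),np.hstack([c,c*0])]);cv2.imwrite('pics/crop5.png',O)
E
```

```text
clock: 5.87
tool_pos: [0.5058, -0.1913, 0.1075]
orientation: [-180.0, -0.1, -31.7]
force: [-0.3, -0.0, -1.3]
opening: 0.0461
gripper_force: 30.0
[[278.5019293  238.50392379]
 [277.99657609 232.7310858 ]] [[267.25336378 185.74939892]
 [267.45379094 189.89994768]] [[342.10529992 246.21072495]
 [341.26362977 250.12877461]]
[277 232]
227 197
237 168
311 229
```

View pics/crop5.png

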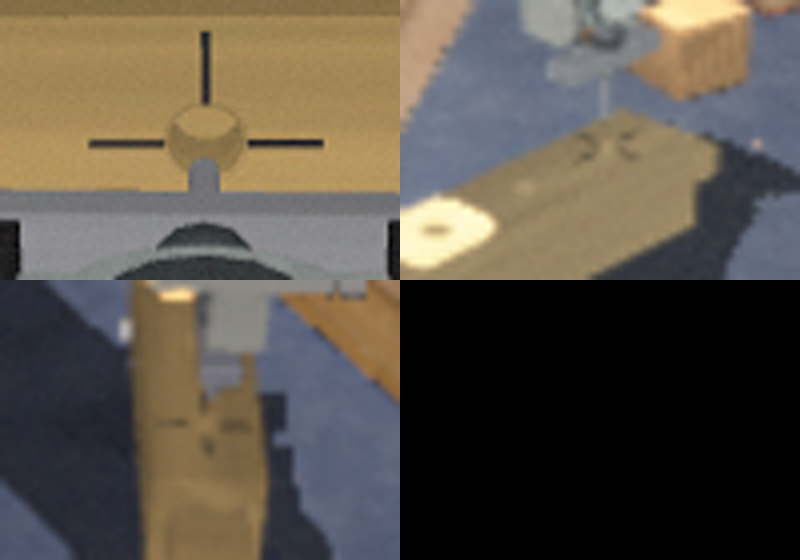

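The tip lines up with the crossed hole in all three views: in the wrist view the cross is at (278,232) and the tip at (278,236); in the side view they are at (268,190) and (268,186). Descending now.

```bash
python3 -m pendant '[[-1,[0,0,0.008],[0,0,0]],[-1,[0,0,0.015],[0,0,0]],[-1,[0,0,0.022],[0,0,0]],[-1,[0,0,0.028],[0,0,0]],[-1,[0,0,0.033],[0,0,0]],[-1,[0,0,0.037],[0,0,0]],[-1,[0,0,0.037],[0,0,0]],[-1,[0,0,0.037],[0,0,0]]]' && python3 -m pendant '[[-1,[0,0,0.001],[0,0,0]],[-1,[0,0,0.002],[0,0,0]],[-1,[0,0,0.002],[0,0,0]],[-1,[0,0,0.002],[0,0,0]]]'
```

```text
clock: 6.68
tool_pos: [0.5048, -0.1914, 0.0693]
orientation: [180.0, 0.0, -31.8]
force: [0.3, 0.4, -0.5]
opening: 0.0459
gripper_force: 30.0
clock: 7.02
tool_pos: [0.5051, -0.1914, 0.0678]
orientation: [-180.0, -0.0, -31.8]
force: [-0.0, -0.0, 0.3]
opening: 0.0458
gripper_force: 30.0
```

```bash
python3 -m pendant '[[-1,[0,0,0.0005],[0,0,0]],[-1,[0,0,0.001],[0,0,0]],[-1,[0,0,0.001],[0,0,0]],[-1,[0,0,0.001],[0,0,0]]]' && python3 -m pendant '[[-1,[0,0,0.0005],[0,0,0]],[-1,[0,0,0.0005],[0,0,0]],[-1,[0,0,0.0005],[0,0,0]]]'
```

```text
clock: 7.35
tool_pos: [0.5052, -0.1914, 0.0667]
orientation: [-180.0, -0.0, -31.8]
force: [-0.4, -0.2, 0.9]
opening: 0.0457
gripper_force: 30.0
clock: 7.6
tool_pos: [0.5052, -0.1915, 0.0667]
orientation: [-180.0, -0.0, -31.8]
force: [-1.5, 0.3, 5.8]
opening: 0.0457
gripper_force: 30.0
```

```bash
python3 -m pendant '[[-1,[0,0,0.0002],[0,0,0]],[-1,[0,0,0.0002],[0,0,0]],[-1,[0,0,0.0002],[0,0,0]],[-1,[0,0,0.0002],[0,0,0]],[-1,[0,0,0.0002],[0,0,0]],[-1,[0,0,0.0002],[0,0,0]]]'
python3 - <<'E'
from h import *
o=sensors.get_obs();print(o['moment'],o['force'])
im,p=snap('wrist');im2,q=snap('side');im3,s=snap('scene')
print(sensors.get_obs()['force'])
a=cv2.resize(im[190:300,180:380,::-1],(800,440),interpolation=cv2.INTER_CUBIC)
def cr(i,u,w,h): return cv2.resize(i[u[1]-h//2:u[1]+h//2,u[0]-w//2:u[0]+w//2,::-1],(400,160),interpolation=cv2.INTER_CUBIC)
O=np.vstack([a,np.hstack([cr(im2,(267,180),100,40),cr(im3,(341,240),100,40)])]);cv2.imwrite('pics/crop6.png',O)
E
```

```text
clock: 8.1
tool_pos: [0.5052, -0.1914, 0.0667]
orientation: [-180.0, -0.0, -31.8]
force: [-1.8, 2.0, 7.9]
opening: 0.0455
gripper_force: 30.0
[ 0.43311693  0.95414187 -0.09018189] [-1.82978449  1.98987383  7.8658873 ]
[-2.95331118  1.45425968  8.07181742]
```

View pics/crop6.png

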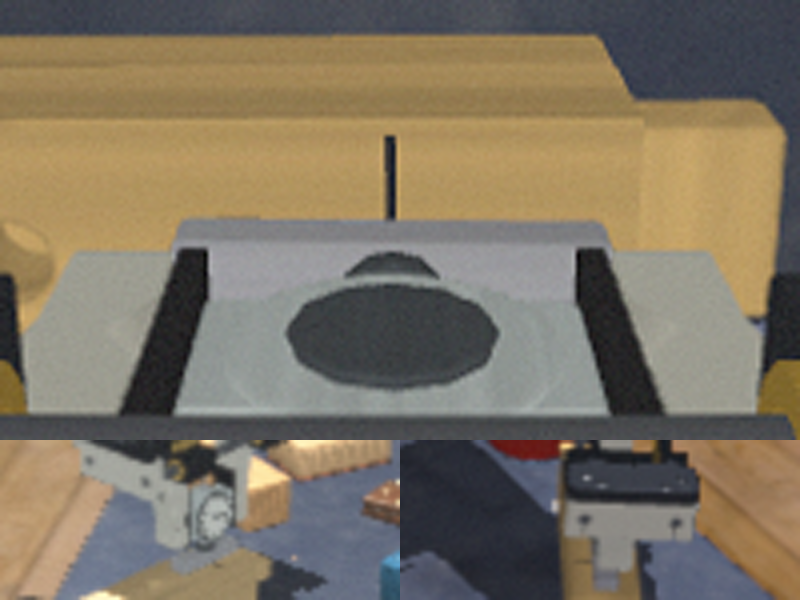

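The foot sits flat and parallel on the rail, under the cross stroke at column 277 of the wrist view. Hold briefly to check that it is steady.

```bash
python3 -m pendant '[[-1,[0,0,0],[0,0,0]],[-1,[0,0,0],[0,0,0]],[-1,[0,0,0],[0,0,0]],[-1,[0,0,0],[0,0,0]],[-1,[0,0,0],[0,0,0]],[-1,[0,0,0],[0,0,0]],[-1,[0,0,0],[0,0,0]],[-1,[0,0,0],[0,0,0]]]'; python3 - <<'E'
from h import *
o=sensors.get_obs();print(o['force'],o['tool_pos'],abs(o['qvel']).max())
E
```

```text
clock: 8.92
tool_pos: [0.5052, -0.1915, 0.0667]
orientation: [-180.0, -0.0, -31.8]
force: [-2.6, 1.3, 8.0]
opening: 0.0459
gripper_force: 30.0
[-2.63700418  1.29736633  8.04885653] [ 0.50521717 -0.19146117  0.06667796] 0.060774812625760545
```

Steady, with about 8 N measured plus the gauge's weight of about 1.6 N, so about 10 N on the rail. Handing in.

```bash
python3 -c "
from plant import workorder; print(workorder.close_job())"
```

```text
the job is handed in; nothing more can be done
None
```

The job is handed in at about 9 s: the gauge is held in the gripper with its probe in the crossed hole and its foot flat along the rail, pressing about 10 N; the hand-in returned no verdict, and I did not measure the probe travel directly.

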